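Shut the sample box and present it at the pointer

ROBOT

A 6-joint arm with a two-finger parallel gripper is mounted at the origin on a cart in front of the work surface, level with it; the furniture and walls round the work are solid. World frame = base frame: x ahead of the robot, y to its left, z up, the work surface at z = 0. Lengths are in mm, angles in rad, forces in N, time in s.
With the tool pointing down it reaches from about 350 to 775 mm from the base axis. Payload 7.3 kg.
Tool frame: the origin (TCP) lies between the finger pads; the fingertips stand bot.tips_ahead ahead of it and the grasp point (between the pads) lies 6 mm ahead of it (bot.tips_ahead is the distance from the TCP to the fingertips, in mm); z points along the fingers, y is the line along which they close (so a half turn about z gives the same grasp; the last joint's range is limited). The gripper opens to 92 mm and grips with 3 to 60 N. Pads are 19 mm wide; open, the fingers measure 130 mm over their backs; the gripper's body (75 mm by 190 mm) begins 47 mm behind the grasp point.
Start: joints at [1.185, 0.342, 1.524, -0, 1.275, -0.146], TCP at [124.675, 509.999, 251.741] pointing down, gripper open.
Joint ranges: [-2.53, 2.53], [-0.77, 2.02], [0.04, 2.7], [-1, 4.14], [0.28, 2.66], [-3.11, 3.11]. Speed limits (rad/s): [2.57, 2.57, 3.14, 3.14, 3.14, 3.14].

INTERFACE

Orientations are given as [roll, pitch, yaw] about the fixed x, y, z axes, in that order (R = Rz(yaw) Ry(pitch) Rx(roll)).
In Python, from plant import bot gives the robot as it stands. The module is installed in compiled form; this text tells all that it offers.
- The arm moves only by the tool step_arm, never from a script. Its argument "targets" is one flat list of numbers, 7 for each row, row after row: the opening, from 0 (shut) to 1 (fully open), then the shift along the tool's x, y, z each as a share of 100 mm, from -1 to 1, then the turn, a rotation vector about the tool's x, y, z each as a share of pi/4 rad, from -1 to 1. A call has 1 to 20 rows; each row is the pose to reach, as a shift and turn from the pose commanded when the call began, along the tool's axes at that moment; what a row does not reach only later rows make up. A row lasts 1/8 s, in which the tool goes at most 62.5 mm and 10.7 degrees, less where a joint would pass 70% of its speed; a pose out of reach is approached as far as the arm can. A call with a number of a shift or a turn outside -1 to 1 is refused whole. A call with a gripper value outside its range is refused whole. The fingers move at their own pace and stop on an object; the grip force is fixed at half the most. Time passes only in rows, so rows that repeat a pose let the fingers close. It gives the time, the measured TCP pose, the force, the opening and the grip force at its end, in the units of the state.
- bot.get_obs(): the state, without advancing time (a new reading comes with each control period).
- bot.capture(name): name is "side" or "top"; returns (picture, depth): 400x640x3 uint8, blue, green, red; 400x640 float32, mm along the optical axis (not along the pixel's ray), 0 where there is no reading.
- bot.camera_info(name): a dict with "fx", "fy", "cx", "cy" (pixels), "k1" (the pictures are not rectified: a ray, as slopes to the right and down, at radius r is drawn at 1 + k1 r^2 times it, then the intrinsics apply), "camera_from_world" (4x4, takes a point from world to camera coordinates). Camera axes: x right, y down, z forward; pixel columns grow to the right and rows downward; lengths in mm; the calibration is good to about 2 mm. A picture is of the moment at which its call begins. camera_info takes no time and is no camera call.
- bot.close_job(): hands the job in; it is judged then, once.
The state is a dict: "time": time; "joint_positions": joint angles; "dq": joint speeds; "tau": joint torques, N m; "tool_pos": TCP position; "tcp_rot": TCP orientation; "contact_force": force on the tool from outside, world axes, zero at the start; "moment": the same for the moment, N m; "grip_width": finger opening in mm; "finger_force": force on a finger pad.
Only numpy, scipy, OpenCV 4.12 (cv2) and the standard library are available. Lean on these libraries where they do the work, as an engineer would, in place of code of your own. Each camera call takes 0.05 s, during which the arm holds its last target. There are 200 camera calls.

TASK

On the sample carousel, first press the open lid of the square flip-lid box down until it snaps shut. Then turn the carousel clockwise (the upright post on its rim is the handle) until that box faces the pointer of the small stand in front, and hold it still there: the return spring would swing it back, so the program finishes with the fingers still holding the carousel, not merely a jar. Keep the jars standing in their pockets and leave the other things on the worktop alone.

Things in the scene. Friction and masses are not known exactly. Their poses are not given: they have to be found in the camera images.
- box_lid (a joint): Lid of the flip-lid box, hinged at the side nearest the carousel's axis. 0 = shut, 0.8 rad = fully open, growing as it opens. Above 0.35 rad it springs open, below that it snaps shut and stays. Pressing straight down 34 mm outward of the hinge takes about 4 N.
- carousel: The turntable with all fixed to it (box, post, pockets): an aluminium disc 254 mm across, top face 28 mm above the worktop; origin on its upright axis at worktop height. From its rest stop it turns clockwise (from above), up to 2.0 rad. A return spring drives it back: 0.06 N m plus 0.2 N m per rad, 1.5 to 3.5 N at the post in the range needed (0.6 to 1.4 rad).
- carousel_base: Fixed grey foot of the carousel, 216 mm across; origin on the turntable's upright axis at worktop height.
- carousel_centre (a point): Point on the turntable's upright axis, at its top face (28 mm above the worktop). A steel hub 34 mm across stands 15 mm above the face here.
- box_centre (a point): Centre of the flip-lid box: the only square container on the turntable, plain grey, 64 x 64 x 45 mm, fixed to it, 85 mm from the axis, sides radial and tangential, its underside on the disc's top face. This point is half-way up (22 mm) and turns with the carousel. Inside are four steel discs on a black pad.
- lid_hinge (a point): Middle of the lid's hinge line, at the box's inner top edge (53 mm from the axis, 73 mm above the worktop). The lid runs 64 mm outward from here when shut, is 4 mm thick and 64 mm wide; its top face is then 77 mm above the worktop. Site x points from the lid's front edge to the hinge.
- lid_tab (a point): Upper face at the tip of the small tab on the lid's front edge, 70 mm from the hinge line.
- post_grip (a point): Grasp point on the finger post, 120 mm above the worktop. The post is the handle for turning: an upright round steel rod, 14 mm across, fixed on the disc 112 mm from the axis, an eighth of a turn anticlockwise of the box (seen from above). Its top is 145 mm above the worktop, well above the jars.
- index_stand: Small fixed dark steel stand at the front of the carousel with a cone-shaped aluminium pointer, 50 mm high overall. Its origin lies on the turntable's axis at worktop height; its own -x axis points from the axis to the pointer, so the box faces the pointer when its centre lies on that -x axis.
- index_tip (a point): Tip of the pointer, 134 mm from the turntable's axis and 40 mm above the worktop; the pointer aims level at the axis.
- sample_jar_0_mid (a point): Middle (half-way up) of a round sample jar with screw lid, 53 mm across, 60 mm tall, standing loose in one of the turntable's three round pockets (10 mm high collars, 59 mm inside), 85 mm from the axis.
- sample_jar_2_mid (a point): Middle (half-way up) of a round sample jar with screw lid, 53 mm across, 68 mm tall, standing loose in one of the turntable's three round pockets (10 mm high collars, 59 mm inside), 85 mm from the axis.
- sample_jar_3_mid (a point): Middle (half-way up) of a round sample jar with screw lid, 55 mm across, 60 mm tall, standing loose in one of the turntable's three round pockets (10 mm high collars, 59 mm inside), 85 mm from the axis.
- timer: Small white electronic timer, 62 x 66 x 20 mm, lying on the worktop (bystander), origin under its centre.
- weight_0: Small metal balance weight, 29 mm across, 45 mm tall (bystander), origin under its centre.
- beaker_100: Small glass beaker, 54 mm across, 66 mm tall (bystander), origin under its centre.
Things that resemble listed ones, but are neither listed nor needed, are in the scene too. What is shaped like the index_stand but purple is not meant. Leave any purple look-alike of the part that bears sample_jar_3_mid alone.

How it is judged:
By the outcome, as a careful person would: the job done as asked, in the order asked, and still so for the second after the job is handed in, while the arm keeps its last pose, push and grip.
It also fails if it takes over 46 s, if anything falls off the work surface, if the arm or the gripper's body presses on something with over 40 N, if the wrist force passes 120 N, or if a joint passes its speed limit or range.

## Working session

There is one attempt and no reset: what is moved stays moved. The work goes in short steps, Python scripts to look and compute and a tool call to move; the robot and the scene stay as the last step left them, time stands still between calls to the robot, and variables do not carry over. Pictures are saved under pics/ and viewed, at most 10 in all, crops included, and the job is handed in when it is done.

Besides the shell and the picture viewer there is one more tool, called as name(argument=value, ...) on one line, values as JSON. step_arm: Moves the arm, as the interface text tells. Shift numbers are shares of 100 mm and turn numbers shares of pi/4 rad, none past 1 either way. Its arguments: {"type":"object","properties":{"targets":{"type":"array"}},"required":["targets"]}

```bash
mkdir -p pics; cat > h.py <<'E'
import numpy as np, cv2
from plant import bot
def cam(n):
    c=bot.camera_info(n); T=np.array(c["camera_from_world"]); return c,T
def world(n,u,v,d):
    "pixel+depth -> world"
    c,T=cam(n); xd,yd=(np.asarray(u)-c["cx"])/c["fx"],(np.asarray(v)-c["cy"])/c["fy"]
    x,y=xd,yd
    for _ in range(8):
        s=1+c["k1"]*(x*x+y*y); x,y=xd/s,yd/s
    P=np.stack([x*d,y*d,np.ones_like(x)*d,np.ones_like(x)*1.0],-1)
    return (P@np.linalg.inv(T).T)[...,:3]
def plane(n,u,v,z):
    a=world(n,u,v,100.);b=world(n,u,v,200.); t=(z-a[...,2])/(b[...,2]-a[...,2]); return a+t[...,None]*(b-a)
def pix(n,p):
    c,T=cam(n); q=T@np.append(p,1); x,y=q[:2]/q[2]; s=1+c["k1"]*(x*x+y*y); return np.array([c["fx"]*x*s+c["cx"],c["fy"]*y*s+c["cy"]])
E
python3 - <<'E'
from h import *
for n in("side","top"):
    im,d=bot.capture(n); cv2.imwrite(f"pics/{n}0.png",im); np.savez(f"{n}0.npz",im=im,d=d)
    c,T=cam(n); print(n,c["fx"],c["k1"],np.linalg.inv(T)[:3].round(2).tolist())
print(bot.tips_ahead,bot.get_obs())
E
```

```text
side 484.217127714405 -0.021077997525829284 [[1.0, -0.02, 0.02, 578.02], [-0.03, -0.67, 0.74, -1066.19], [0.0, -0.74, -0.67, 1045.64]]
top 400.68848675754475 -0.09771201100999269 [[-0.03, -1.0, 0.07, 521.01], [-1.0, 0.03, -0.0, 0.08], [0.0, -0.07, -1.0, 1271.85]]
25.0 {'time': 0.1, 'joint_positions': array([ 1.18501238e+00,  3.42656285e-01,  1.52489619e+00, -1.00703321e-05,
        1.27541121e+00, -1.46037790e-01]), 'dq': array([ 0.00105935, -0.000941  , -0.00176804,  0.00080728,  0.00087396,
        0.00014885]), 'tau': array([ 5.37256146e-04, -4.31998980e+01, -2.44699323e+01,  7.17605744e-02,
        5.25038852e-02, -8.11813857e-05]), 'tool_pos': array([124.54252788, 509.68281508, 251.12159299]), 'tcp_rot': array([-3.14023482e+00, -1.89983342e-04,  2.90184931e+00]), 'contact_force': array([ 0.0160523 , -0.38100976, -0.46360295]), 'moment': array([ 0.06329876,  0.01397017, -0.03158404]), 'finger_force': 0.0, 'grip_width': 91.76363146537821}
```

View pics/side0.png

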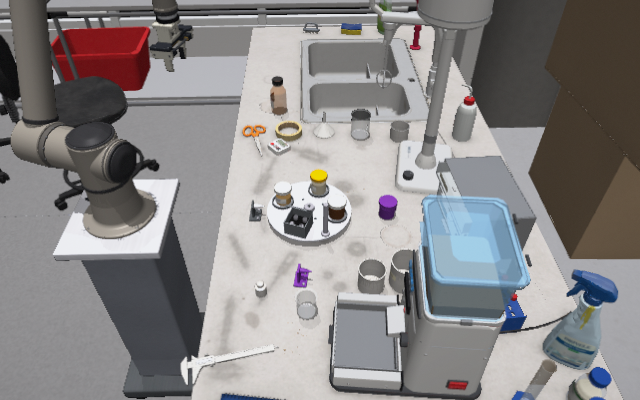

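View pics/top0.png

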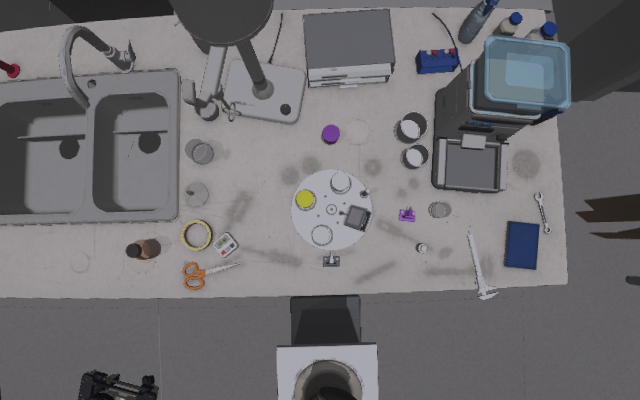

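The side view shows the carousel at (309,210), with the open dark box at (298,220), the post at about (326,220), the dark index stand at (257,211) and its purple look-alike at (302,275). In the top view the carousel is at (332,210), the box at (357,217), the post at (365,193) and the stand at (331,258). A close crop of both comes next.

```bash
python3 - <<'E'
from h import *
s=np.load("side0.npz");t=np.load("top0.npz")
a=cv2.resize(s["im"][160:260,240:360],None,fx=3.3,fy=3.3,interpolation=2)
b=cv2.resize(t["im"][160:270,280:380],(396,436),interpolation=2)
o=np.zeros((440,800,3),np.uint8); o[:a.shape[0],:a.shape[1]]=a; o[:436,400:796]=b; cv2.imwrite("pics/crop.png",o)
# disc outline from top: points with height 28+-6 near the disc
v,u=np.mgrid[150:275,270:395]; P=world("top",u,v,t["d"][150:275,270:395])
bgr=t["im"][150:275,270:395].astype(int)
m=(P[...,2]>20)&(P[...,2]<36)
m=cv2.morphologyEx(m.astype(np.uint8),cv2.MORPH_OPEN,np.ones((3,3)))
c=max(cv2.findContours(m,0,1)[0],key=cv2.contourArea)
(e,r)=cv2.minEnclosingCircle(c); e=np.array(e)+[270,150]; print("circle px",e,r, plane("top",e[0],e[1],28))
xy=P[m>0][:,:2]; h=cv2.convexHull(xy.astype(np.float32)); print("world circle",cv2.minEnclosingCircle(h))
# heights > 85
m=(P[...,2]>82)
for i in range(1): print(np.c_[u[m],v[m],P[m].round(0)][:60].tolist())
v,u=np.mgrid[160:260,240:360]; Q=world("side",u,v,s["d"][160:260,240:360]); m=(Q[...,2]>108)
print("side tall",np.c_[u[m],v[m],Q[m].round(0)].tolist()[:60])
E
```

```text
circle px [331.12036133 209.13848114] 40.64340591430664 [579.17631472 -27.3664138   28.        ]
world circle ((579.9744873046875, -27.78947639465332), 126.85842895507812)
[[364.0, 150.0, 521.0, 0.0, 1272.0], [301.0, 155.0, 521.0, 0.0, 1272.0], [378.0, 155.0, 521.0, 0.0, 1272.0], [365.0, 156.0, 521.0, 0.0, 1272.0], [320.0, 158.0, 521.0, 0.0, 1272.0], [368.0, 161.0, 521.0, 0.0, 1272.0], [297.0, 165.0, 521.0, 0.0, 1272.0], [315.0, 166.0, 521.0, 0.0, 1272.0], [331.0, 166.0, 521.0, 0.0, 1272.0], [297.0, 168.0, 521.0, 0.0, 1272.0], [367.0, 169.0, 521.0, 0.0, 1272.0], [343.0, 170.0, 521.0, 0.0, 1272.0], [338.0, 172.0, 687.0, -50.0, 84.0], [339.0, 172.0, 687.0, -53.0, 86.0], [340.0, 172.0, 686.0, -56.0, 86.0], [341.0, 172.0, 686.0, -59.0, 86.0], [342.0, 172.0, 686.0, -62.0, 86.0], [336.0, 173.0, 684.0, -44.0, 84.0], [337.0, 173.0, 683.0, -47.0, 91.0], [338.0, 173.0, 684.0, -50.0, 85.0], [339.0, 173.0, 683.0, -53.0, 87.0], [340.0, 173.0, 682.0, -55.0, 95.0], [341.0, 173.0, 683.0, -59.0, 88.0], [342.0, 173.0, 683.0, -62.0, 90.0], [343.0, 173.0, 683.0, -65.0, 89.0], [344.0, 173.0, 684.0, -68.0
[... 2867 characters left out ...]
 -112.0, 120.0], [291.0, 206.0, 531.0, -114.0, 121.0], [292.0, 206.0, 533.0, -108.0, 116.0], [323.0, 206.0, 617.0, -139.0, 143.0], [324.0, 206.0, 620.0, -141.0, 145.0], [325.0, 206.0, 623.0, -139.0, 142.0], [326.0, 206.0, 625.0, -141.0, 145.0], [327.0, 206.0, 628.0, -138.0, 141.0], [290.0, 207.0, 528.0, -112.0, 115.0], [291.0, 207.0, 531.0, -123.0, 126.0], [292.0, 207.0, 534.0, -123.0, 126.0], [293.0, 207.0, 536.0, -120.0, 123.0], [294.0, 207.0, 539.0, -115.0, 118.0], [295.0, 207.0, 542.0, -115.0, 118.0], [296.0, 207.0, 544.0, -109.0, 112.0], [323.0, 207.0, 618.0, -134.0, 135.0], [324.0, 207.0, 620.0, -140.0, 140.0], [325.0, 207.0, 623.0, -139.0, 139.0], [326.0, 207.0, 625.0, -138.0, 138.0]]
```

View pics/crop.png

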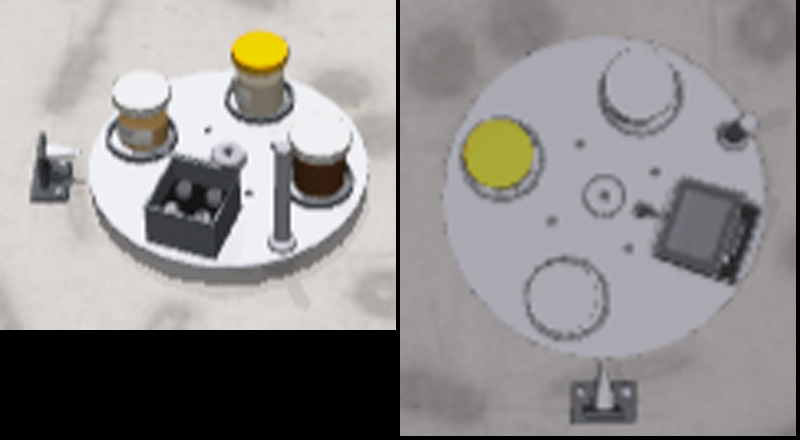

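The choice is clear. The box, with its lid tilted up, is right of the hub in the crop at (705,225), the post is at (735,130), and the dark stand with the aluminium pointer is at (603,395). The purple stand at top-view (407,214) is the decoy. Next I work out the geometry.

```bash
cat > geo.py <<'E'
from h import *
def geo(s,t,r=None):
    C=np.array([579.6,-27.6])
    v,u=np.mgrid[160:270,240:400]
    out={}
    for n,D in(("side",s),("top",t)):
        d=D[160:270,240:400]; P=world(n,u,v,d); ok=(d>0)&(np.hypot(*(P[...,:2]-C).transpose(2,0,1))<140)
        out[n]=(P[ok],np.c_[u[ok],v[ok]])
    return C,out
E
python3 - <<'E'
from geo import *
s=np.load("side0.npz");t=np.load("top0.npz")
C,o=geo(s["d"],t["d"])
for n in o:
    P,uv=o[n]; m=P[:,2]>128; print(n,"post",m.sum(),P[m].mean(0).round(1),"px",uv[m].mean(0))
# post axis px in side & top, on plane z=144
for n in o:
    P,uv=o[n]; m=P[:,2]>(138 if n=="side" else 132)
    if m.any():
        q=plane(n,*uv[m].mean(0).astype(float),142.); print(n,"top centre",q.round(1))
        a=q[:2]-C; print(np.hypot(*a),np.degrees(np.arctan2(a[1],a[0])))
# lid from top depth: fit plane around box
P,uv=o["top"]; b=np.radians(-112.7); e=np.array([np.cos(b),np.sin(b)]); f=np.array([-e[1],e[0]])
r=(P[:,:2]-C)@e; w=(P[:,:2]-C)@f
m=(abs(w)<20)&(r>50)&(r<125)
for lo in range(50,125,6):
    k=m&(r>=lo)&(r<lo+6); print(lo,k.sum(),P[k,2].round(0)[:12])
k=(abs(w)<45)&(r>60)&(r<96)&(P[:,2]>80); A=np.c_[P[k],]; 
c,_,_,_=np.linalg.lstsq(np.c_[A[:,:2]-C,np.ones(len(A))],A[:,2],rcond=None); print("lid slope",np.hypot(*c[:2]),"dir",np.degrees(np.arctan2(c[1],c[0])),k.sum(), w[k].min(),w[k].max())
# pointer
im=t["im"]; 
v,u=np.mgrid[240:275,315:350]; P=world("top",u,v,t["d"][240:275,315:350]); mm=(P[...,2]>12)&(P[...,2]<70)&(np.hypot(P[...,0]-C[0],P[...,1]-C[1])>130)
print("stand",P[mm].mean(0), mm.sum()); q=P[mm]; print(q[q[:,0].argsort()[-6:]].round(0).tolist())
a=q.mean(0)[:2]-C; print("stand ang",np.degrees(np.arctan2(a[1],a[0])))
E
```

```text
side post 33 [ 622.7 -136.6  139.4] px [324.93939394 206.24242424]
top post 24 [ 613.4 -128.5  141.2] px [367.20833333 194.125     ]
side top centre [ 623.1 -134.9  142. ]
115.77336626031007 -67.91129133004532
top top centre [ 624.4 -130.3  142. ]
112.06774184830793 -66.43834425231097
50 32 [79. 77. 77. 81. 86. 76. 81. 70. 78. 84. 28. 72.]
56 29 [85. 85. 88. 81. 87. 88. 86. 81. 85. 88. 83. 84.]
62 28 [85. 89. 87. 92. 94. 91. 92. 90. 91. 86. 90. 92.]
68 30 [ 95.  98.  94.  96. 103. 103.  92. 102.  99.  99.  95.  96.]
74 30 [102. 108. 105. 109. 104. 100. 109. 103. 102. 101. 112.  97.]
80 30 [110. 113. 110. 113. 105. 109. 117. 108. 111. 112. 110. 107.]
86 30 [113. 114. 116. 114. 116. 116. 118. 117. 116. 117. 114. 115.]
92 30 [119. 122. 122. 119. 121. 116. 122. 120. 122. 116. 118. 122.]
98 18 [127. 125. 122. 120. 123. 124. 124. 123. 127. 124. 126. 129.]
104 10 [55. 50. 50. 56. 49. 48. 47. 50. 48. 56.]
110 34 [40. 66. 74. 50. 51. 74. 55. 66. 72. 39. 70. 53.]
116 8 [31. 72. 31. 70. 31. 71. 26. 71.]
122 12 [30. 26. 26. 24. 24. 33. 28. 28. 22. 26. 26. 28.]
lid slope 1.0223661247065199 dir -111.95486622996987 290 -30.405381196354675 33.910691952837844
stand [421.43784628 -22.63416443  43.55886342] 58
[[436.0, -22.0, 44.0], [436.0, -19.0, 43.0], [438.0, -23.0, 38.0], [438.0, -25.0, 44.0], [441.0, -23.0, 40.0], [444.0, -23.0, 38.0]]
stand ang 178.2016684989428
```

step_arm(targets=[0,-0.46,-0.42,0,0,0,0,0,-0.93,-0.84,0,0,0,0,0,-0.93,-0.84,0,0,0,0])

```text
time: 0.48
tool_pos: [196.6, 403.6, 251.6]
tcp_rot: [-3.14, 0.0, 2.897]
contact_force: [0.4, 0.5, -0.1]
grip_width: 66.2
finger_force: 0.0
```

step_arm(targets=[0,-0.46,-0.42,0,0,0,0,0,-0.93,-0.84,0,0,0,0,0,-0.93,-0.84,0,0,0,0])

```text
time: 0.85
tool_pos: [267.2, 300.6, 251.7]
tcp_rot: [-3.141, 0.0, 2.896]
contact_force: [-0.3, 0.1, 0.4]
grip_width: 36.4
finger_force: 0.0
```

step_arm(targets=[0,-0.46,-0.42,0,0,0,0,0,-0.93,-0.84,0,0,0,0,0,-0.93,-0.84,0,0,0,0])

```text
time: 1.23
tool_pos: [337.7, 197.3, 251.7]
tcp_rot: [3.141, 0.0, 2.896]
contact_force: [-0.5, 0.6, -0.3]
grip_width: 6.2
finger_force: 0.0
```

step_arm(targets=[0,-0.46,-0.42,0,0,0,0,0,-0.93,-0.84,0,0,0,0,0,-0.93,-0.84,0,0,0,0])

```text
time: 1.6
tool_pos: [408.0, 94.4, 251.5]
tcp_rot: [3.141, 0.0, 2.898]
contact_force: [-0.6, 1.5, -0.3]
grip_width: 0.2
finger_force: 0.0
```

step_arm(targets=[0,-0.46,-0.42,0,0,0,0,0,-0.93,-0.84,0,0,0,0,0,-0.93,-0.84,0,0,0,0])

```text
time: 1.98
tool_pos: [478.3, -8.6, 251.1]
tcp_rot: [3.141, -0.0, 2.9]
contact_force: [-0.6, 1.1, 0.4]
grip_width: 0.6
finger_force: 0.0
```

step_arm(targets=[0,-0.46,-0.42,0.3,0,0,0.185,0,-0.92,-0.83,0.6,0,0,0.185,0,-0.92,-0.83,0.6,0,0,0.185,0,-0.92,-0.83,0.6,0,0,0.185])

```text
time: 2.48
tool_pos: [546.1, -108.6, 191.1]
tcp_rot: [3.141, -0.002, 2.758]
contact_force: [0.1, -0.2, -0.0]
grip_width: 0.2
finger_force: 0.0
```

step_arm(targets=[0,0,0,0.3,0,0,0,0,0,0,0.35,0,0,0,0,0,0,0.4,0,0,0,0,0,0,0.45,0,0,0,0,0,0,0.5,0,0,0,0,0,0,0.55,0,0,0,0,0,0,0.6,0,0,0,0,0,0,0.65,0,0,0,0,0,0,0.7,0,0,0,0,0,0,0.75,0,0,0,0,0,0,0.8,0,0,0,0,0,0,0.8,0,0,0])

```text
time: 3.98
tool_pos: [545.9, -110.8, 111.1]
tcp_rot: [3.142, -0.001, 2.756]
contact_force: [1.1, -0.5, 0.7]
grip_width: 0.9
finger_force: 0.0
```

step_arm(targets=[0,0,0,0.03,0,0,0,0,0,0,0.06,0,0,0,0,0,0,0.08,0,0,0,0,0,0,0.095,0,0,0,0,0,0,0.095,0,0,0])

```text
time: 4.6
tool_pos: [546.3, -110.9, 102.3]
tcp_rot: [3.141, 0.0, 2.757]
contact_force: [-0.2, -0.5, 0.2]
grip_width: 0.6
finger_force: 0.4
```

step_arm(targets=[0,0,0,-0.5,0,0,0,0,0,0,-0.95,0,0,0,1,-0.4,0.05,-0.95,0,0,0.25,1,-0.8,0.1,-0.95,0,0,0.5,1,-0.8,0.1,-0.95,0,0,0.75,1,-0.8,0.1,-0.95,0,0,1,1,-0.8,0.1,-0.95,0,0,1,1,-0.8,0.1,-0.95,0,0,1])

```text
time: 5.6
tool_pos: [624.1, -131.7, 197.2]
tcp_rot: [3.142, -0.0, 1.974]
contact_force: [-0.7, 0.0, -0.4]
grip_width: 55.5
finger_force: 0.0
```

```bash
python3 - <<'E'
from geo import *
s,sd=bot.capture("side");t,td=bot.capture("top")
np.savez("s1.npz",im=s,d=sd);np.savez("t1.npz",im=t,d=td)
a=cv2.resize(s[130:260,230:370],(398,370),interpolation=2); b=cv2.resize(t[150:270,270:390],(398,398),interpolation=2)
o=np.zeros((400,800,3),np.uint8); o[:370,:398]=a; o[:398,400:798]=b; cv2.imwrite("pics/crop1.png",o)
o=bot.get_obs(); print(o["tool_pos"],o["tcp_rot"],o["time"],o["grip_width"])
E
```

```text
[ 624.11222392 -131.68357731  197.30365157] [3.14146230e+00 4.13971941e-05 1.97343370e+00] 5.7 63.829120601912464
```

View pics/crop1.png

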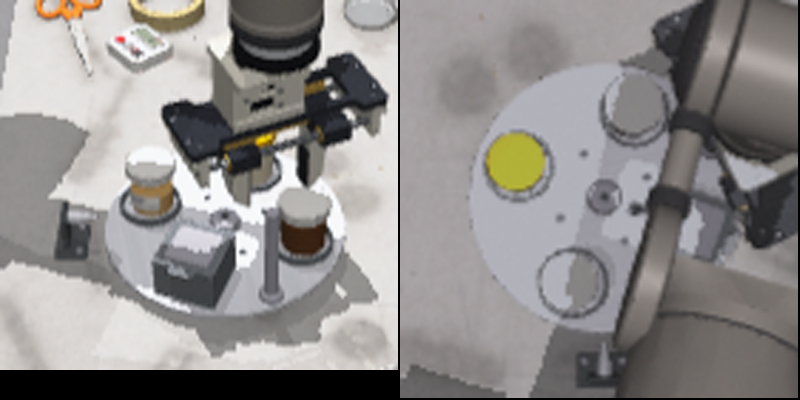

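The lid now lies flat on the box (left crop, 195,250), so it is shut. The open fingers straddle the line above the post at (271,215). I lower and grip.

step_arm(targets=[1,0,0,0,0,0,0,1,0,0,0,0,0,0,1,0,0,0.25,0,0,0,1,0,0,0.45,0,0,0,1,0,0,0.6,0,0,0,1,0,0,0.68,0,0,0,1,0,0,0.68,0,0,0])

```text
time: 6.58
tool_pos: [624.1, -131.7, 128.9]
tcp_rot: [-3.141, -0.0, 1.971]
contact_force: [-0.5, 0.3, -0.3]
grip_width: 91.9
finger_force: 0.0
```

step_arm(targets=[0,0,0,0,0,0,0,0,0,0,0,0,0,0,0,0,0,0,0,0,0,0,0,0,0,0,0,0,0,0,0,0,0,0,0,0,0,0,0,0,0,0,0,0,0,0,0,0,0,0,0,0,0,0,0,0,0,0,0,0,0,0,0,0,0,0,0,0,0,0])

```text
time: 7.82
tool_pos: [624.0, -131.8, 129.2]
tcp_rot: [-3.141, -0.0, 1.971]
contact_force: [-2.0, -0.8, -0.1]
grip_width: 13.5
finger_force: 30.0
```

step_arm(targets=[0,0,-0.02,0,0,0,0.022,0,0.002,-0.059,0,0,0,0.067,0,0.006,-0.118,0,0,0,0.133,0,0.016,-0.187,0,0,0,0.211,0,0.029,-0.255,0,0,0,0.289,0,0.05,-0.331,0,0,0,0.378,0,0.075,-0.406,0,0,0,0.467,0,0.106,-0.479,0,0,0,0.556,0,0.137,-0.541,0,0,0,0.633,0,0.167,-0.592,0,0,0,0.7,0,0.188,-0.625,0,0,0,0.744,0,0.199,-0.642,0,0,0,0.767,0,0.205,-0.65,0,0,0,0.778,0,0.205,-0.65,0,0,0,0.778])

```text
time: 9.57
tool_pos: [556.2, -139.1, 129.2]
tcp_rot: [3.141, 0.001, 1.359]
contact_force: [-0.3, -6.1, -2.3]
grip_width: 13.5
finger_force: 30.0
```

step_arm(targets=[0,0,-0.02,0,0,0,0.022,0,0.002,-0.059,0,0,0,0.067,0,0.006,-0.118,0,0,0,0.133,0,0.016,-0.187,0,0,0,0.211,0,0.029,-0.255,0,0,0,0.289,0,0.05,-0.331,0,0,0,0.378,0,0.075,-0.406,0,0,0,0.467,0,0.106,-0.479,0,0,0,0.556,0,0.137,-0.541,0,0,0,0.633,0,0.167,-0.592,0,0,0,0.7,0,0.188,-0.625,0,0,0,0.744,0,0.194,-0.634,0,0,0,0.756,0,0.194,-0.634,0,0,0,0.756])

```text
time: 11.2
tool_pos: [497.0, -107.1, 129.2]
tcp_rot: [-3.141, 0.003, 0.766]
contact_force: [-5.0, -9.1, 0.4]
grip_width: 13.3
finger_force: 30.0
```

```bash
python3 - <<'E'
from geo import *
s,sd=bot.capture("side");t,td=bot.capture("top")
np.savez("s2.npz",im=s,d=sd);np.savez("t2.npz",im=t,d=td)
a=cv2.resize(s[150:260,230:370],(700,550),interpolation=2); cv2.imwrite("pics/crop2.png",a)
b=cv2.resize(t[160:275,275:390],(575,575),interpolation=2); cv2.imwrite("pics/crop2t.png",b)
o=bot.get_obs(); print(o["tool_pos"],o["tcp_rot"],o["time"],o["contact_force"])
C=np.array([579.6,-27.6]); a=o["tool_pos"][:2]-C; print(np.hypot(*a),np.degrees(np.arctan2(a[1],a[0])))
E
```

```text
[ 497.06804922 -107.17268311  129.16578028] [-3.14113597e+00  3.11760074e-03  7.65633043e-01] 11.3 [-5.70822496 -9.38179249  0.05507443]
114.6443840657494 -136.04583510419442
```

View pics/crop2.png

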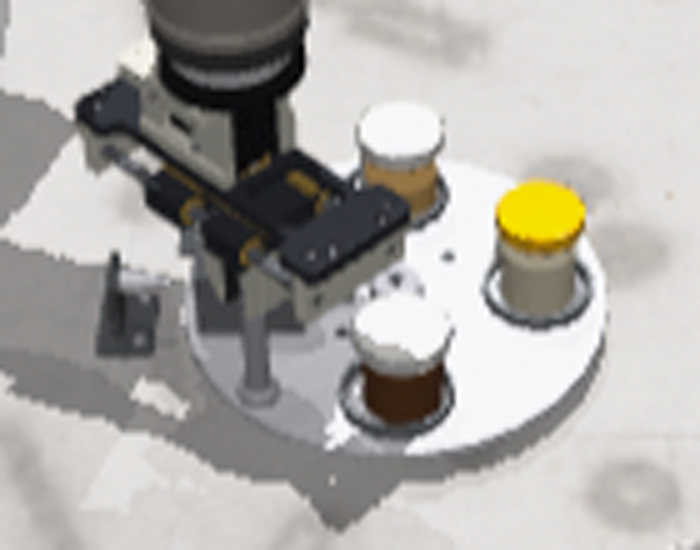

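View pics/crop2t.png

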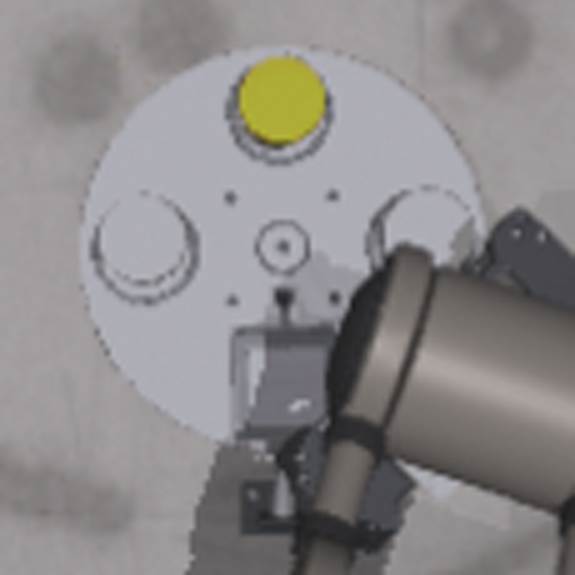

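The holes and hub are clearly visible in the top crop (the holes at (230,197), (332,197), (232,300) and (335,298)), so I measure the remaining angle from them.

```bash
python3 - <<'E'
from h import *
def cen(im,u,v,w=3,dark=True):
    u0,v0=int(round(u)),int(round(v)); g=cv2.cvtColor(im,6)[v0-w:v0+w+1,u0-w:u0+w+1].astype(float)
    k=np.clip((np.median(g)-g if dark else g-np.median(g))-4,0,None); y,x=np.mgrid[-w:w+1,-w:w+1]
    return np.array([u0+(k*x).sum()/k.sum(),v0+(k*y).sum()/k.sum()])
t0=np.load("top0.npz");t2=np.load("t2.npz")["im"]
off=lambda p:np.array([275+p[0]/5-.4,160+p[1]/5-.4])
H=[cen(t2,*off(p)) for p in[(230,197),(332,197),(335,298),(232,300)]]
W=np.array([plane("top",*h,28.)[:2] for h in H]); print("holes now",W.round(1).tolist(),"mean",W.mean(0))
ang=lambda d:np.degrees(np.arctan2(d[1],d[0]))
C=W.mean(0); a=[ang(w-C) for w in W]; print(a)
o0=lambda p:np.array([280+(p[0]-400)/3.96-.4,160+p[1]/3.96-.4])
H0=[cen(t0["im"],*o0(p)) for p in[(579,143),(655,171),(628,248),(551,221)]]
W0=np.array([plane("top",*h,28.)[:2] for h in H0]); C0=W0.mean(0); print("before",C0,[ang(w-C0) for w in W0])
# pocket collars centre? pointer from bright pixels
im=t0["im"]; g=cv2.cvtColor(im,6)
print(g[246:268,322:342])
E
```

```text
holes now [[611.2, 4.4], [610.8, -59.3], [543.9, -65.0], [547.3, 4.9]] mean [578.28929254 -28.75760933]
[np.float64(45.14678703977862), np.float64(-43.25179197052167), np.float64(-133.5127787671554), np.float64(132.6588523492565)]
before [579.41320982 -27.03712274] [np.float64(22.91441870838958), np.float64(-66.27140380240647), np.float64(-156.34371486627867), np.float64(113.69872842750107)]
[[161 162 164 162 169 170 170 170 169 169 170 170 171 170 170 170 169 171
  169 170]
 [170 170 170 170 171 170 170 170 170 170 170 170 170 170 171 170 170 170
  170 170]
 [170 170 170 170 171 169 170 170 171 170 170 170 170 171 170 170 170 170
  170 169]
 [152 144 156 167 166 170 170 170 170 170 170 170 170 169 168 161 154 157
  138 151]
 [151 149 152 154 154 155 150 133 150 151 131 135 153 152 151 147 145 145
  139 143]
 [151 151 152 151 149 149 148 136 115 145 141 140 137 136 143 139 139 139
  137 137]
 [151 150 149 147 145 146 145 134 101 140 139 139 137 130 141 140 138 139
  138 139]
 [148 147 146 142 141 141 140 129 100 141 137 138 130 132 142 141 141 139
  138 139]
 [142 143 142 138 135 138
[... 465 characters left out ...]
 107 100
  148 149]
 [137  96  93 101  99  88  68  98 165 169 166 138  87  88  92 101  90  97
  142 149]
 [139  98  93  93  93  88  63 100 168 170 166 134  89  89  88  88  87  97
  141 149]
 [141  98  95  91  59  52  48  95 170 170 165 128  51  62  89  89  88 101
  151 150]
 [133  77  93  89  51  43  44  60  87  99  90  66  41  48  75  93  91 102
  152 152]
 [135  76  93  89  73  87  84  85  86  86  86  84  83  80  80  92  91  99
  147 146]
 [142  78  93  93  88  71  69  68  68  68  69  69  67  67  69  92  91 105
  150 148]
 [143  79  98  97  97  95  95  95  96  95  96  95  95  93  93  96 102 127
  151 152]
 [148 144 148 149 149 149 148 148 147 146 148 149 149 148 149 149 148 151
  154 152]]
```

```bash
python3 - <<'E'
from h import *
ang=lambda d:np.degrees(np.arctan2(d[1],d[0]))
C=np.array([579.4,-27.4])
for p,z in[((331.3,256.),40.),((331.2,261.),40.),((330.9,258.9),6.)]:
    q=plane("top",*p,z); print(q.round(1),ang(q[:2]-C)%360)
t=np.load("t2.npz"); v,u=np.mgrid[215:255,310:350]; d=t["d"][215:255,310:350]; P=world("top",u,v,d)
b=np.radians(178.1); e=np.array([np.cos(b),np.sin(b)]); f=np.array([e[1],-e[0]])  # f: +y side
for ref in(1,):
    r=(P[...,:2]-C)@e; w=(P[...,:2]-C)@f
    m=(d>0)&(P[...,2]>66)&(P[...,2]<86)&(r>50)&(r<122)
    L=[]
    for row in np.unique(v[m]):
        k=m&(v==row)
        if k.sum()>4: L.append((r[k].mean(),w[k].max() ,w[k].min(),P[k][:,2].mean()))
    print(f,np.round(L,1).tolist())
t=np.load("top0.npz"); v,u=np.mgrid[200:240,340:380]; d=t["d"][200:240,340:380]; 
E
```

```text
[435.2 -23.4  40. ] 178.39152147477768
[420.  -22.6  40. ] 178.27256855143122
[423.8 -22.5   6. ] 178.18586209050972
[0.03315518 0.99945022] [[52.8, 25.1, -31.6, 75.7], [55.8, 28.0, -28.6, 77.0], [58.7, 28.0, -28.6, 77.2], [61.7, 28.0, -28.6, 77.4], [64.7, 28.0, -25.5, 77.0], [67.7, 28.0, -25.7, 76.6], [70.6, 28.0, -25.6, 76.0], [73.6, 27.9, -25.7, 77.5], [76.6, 27.9, -22.6, 76.9], [79.5, 27.9, -22.5, 76.6], [82.5, 27.9, -22.7, 77.4], [85.5, 27.9, -22.5, 77.2], [88.4, 27.9, -22.7, 76.6], [91.4, 27.9, -25.6, 76.7], [94.4, 27.9, -25.6, 77.1], [97.3, 27.8, -25.7, 76.5], [100.3, 27.8, -25.6, 77.6], [103.3, 27.8, -22.6, 76.6], [106.2, 27.8, -19.6, 76.9], [109.2, 27.8, -7.9, 76.1], [112.2, 27.8, -4.9, 76.2], [115.3, 27.8, 1.0, 74.2]]
```

Two independent measurements, the grip arc and the lid's edges, both put the box about 1° short. I nudge by that much.

step_arm(targets=[0,0,-0.011,0,0,0,0.012,0,0,-0.022,0,0,0,0.024,0,0,-0.022,0,0,0,0.024,0,0,-0.022,0,0,0,0.024,0,0,-0.022,0,0,0,0.024,0,0,-0.022,0,0,0,0.024])

```text
time: 12.05
tool_pos: [495.5, -105.6, 129.2]
tcp_rot: [-3.141, 0.003, 0.747]
contact_force: [-5.7, -8.8, 0.2]
grip_width: 13.4
finger_force: 30.0
```

```bash
python3 - <<'E'
from h import *
t,d=bot.capture("top"); o=bot.get_obs(); a=o["tool_pos"][:2]-[579.4,-27.4]; print(np.hypot(*a),np.degrees(np.arctan2(a[1],a[0])),o["contact_force"],o["grip_width"],o["finger_force"],abs(o["dq"]).max())
cv2.imwrite("pics/fin.png",cv2.resize(t[160:275,275:390],(575,575),interpolation=2))
E
```

```text
114.66483193517462 -137.00700016696055 [-5.46741401 -8.05939816  0.2961559 ] 13.516130523011377 30.00008072995115 0.0015875606939548957
```

View pics/fin.png

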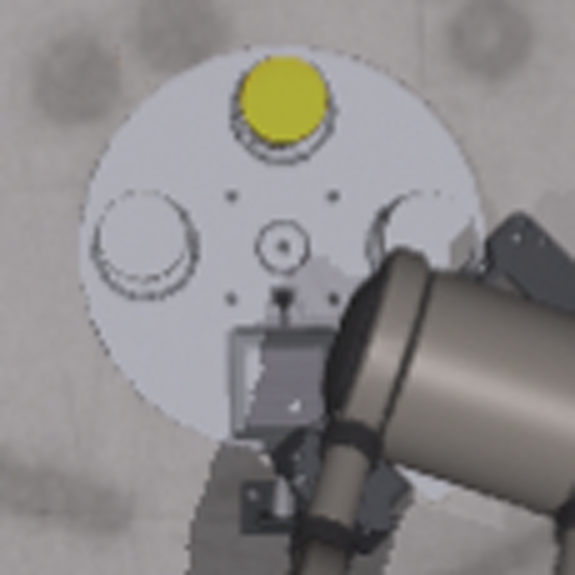

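The holes now form an upright square ((231,197) to (333,299)), the box at (285,380) sits above the pointer at (282,490), the lid is shut, and the jars stand. The fingers hold the post at 30 N and nothing is moving. Handing in.

```bash
python3 -c "
from plant import bot
print(bot.close_job())"
```

```text
the job is handed in; nothing more can be done
None
```

I pressed the lid shut, turned the carousel about 70° clockwise until the box faced the pointer (to within about 1° by my measurements), and handed the job in with the fingers still gripping the post.

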